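# Free, unfold and turn the crank of a sample lift

## Task

The small sample lift is locked for transport. Lift the locking bar straight up out of its two U brackets and lay it gently on the worktop, then swing the folded crank handle fully upright out of the panel and, with it, turn the crank clockwise as far as its stop, so that the platform comes right up with the well block still standing on it. Let go, leave the handle standing out, and leave the other things on the bench where they are.

Things in the scene. Friction and masses are not known exactly. Their poses are not given: they have to be found in the camera images.
- lift: Sample lift, fixed to the worktop: white housing with a sloping front panel, behind it a tower 150 mm high with the platform on top. Origin on the worktop straight below the middle of the panel; x to the back (away from the operator), y left, z up. The housing reaches from 78 mm before the origin to 200 mm behind it and 110 mm to either side.
- bracket_left (a point): Left U bracket, at the centre of the bar's seat; the right one is its mirror image. They stand on the panel 84 mm either side of its middle: 8 mm thick steel, slot 20 mm wide and 20 mm deep, open straight upward, its cheeks reaching 12 mm above the seated bar's centre.
- panel: Operating panel, sloping 35 degrees. Origin on its face at the crank's axis, 85 mm above the worktop; x up the slope, y left, z square out of the panel. A clear splash screen with aluminium edge stands square on it at x = +102 mm, up to z = 175 mm, y = -103 to +103 mm, and overhangs the crank: a gripper must come along the panel's z axis, not from straight above.
- bar_mid (a point): Centre of the locking bar: loose steel bar along y, 200 mm long, 16 mm diameter, 0.25 kg, on each end a square head 36 x 36 x 10 mm (outside the brackets). At first it lies level over the folded handle, 8 mm clear of it, at x = -30, z = 68 mm in the panel's frame. Flat on the worktop its centre is 18 mm high.
- handle_pivot (a point): Hinge of the folding handle at the outer end of the crank arm, 46 mm from the crank's axis, 42 mm out from the panel. The arm is 15 mm wide, its top 30 mm out from the panel. Axis x runs along the handle from hinge to free end; y is the hinge line.
- handle_grip (a point): Point on the centre line of the black round handle (20 mm diameter, 70 mm long from hinge to free end), 50 mm from its hinge. The grip spins freely on its spindle. Folded, the handle lies over the crank arm and points from the arm's outer end across the crank's axis; upright, it stands square out of the panel.
- handle (a joint): Angle of the handle (rad): 0 folded flat on the crank arm, 1.57 fully upright (square to the panel), where it has a stop. Friction (0.12 N m, 2 to 3 N at the grip point) keeps it where it is left.
- crank (a joint): Angle of the crank (rad), growing clockwise as seen looking at the panel. At 0 the arm points straight down the slope (panel -x), at 1.57 left (+y). It starts near the lowest direction and turns about half a turn to a firm stop near 2.85, to be felt. Resists with 3 to 6 N at the handle; stays where it is left.
- platform (a joint): Height of the platform (m): it rises 9 mm for each radian of the crank, from about 0 (crank at 0) to 0.0256 at the crank's stop.
- block_centre (a point): Centre of the well block, 90 x 90 x 56 mm, 0.5 kg, standing loose on the platform, whose middle is at x = 145 mm, y = 0 in the lift's frame.
- beaker_centre (a point): Centre of a small glass beaker, 50 mm in diameter, 66 mm high; bystander.
- dropper_bottle_centre (a point): Centre of a dropper bottle, 34 mm in diameter, 75 mm high; bystander.
- timer_centre (a point): Centre of a lab timer, 66 x 62 x 20 mm; bystander.

How it is judged:
By the outcome, as a careful person would: the job done as asked, in the order asked, and still so for the second after the job is handed in, with the robot touching nothing.
It also fails if it takes over 72 s, if anything falls off the work surface, if the arm or the gripper's body presses on something with over 40 N, if the wrist force passes 120 N, or if a joint passes its speed limit or range.

## Robot

A 7-joint arm with a two-finger parallel gripper is mounted at the origin on a cart in front of the work surface, level with it; the furniture and walls round the work are solid. World frame = base frame: x ahead of the robot, y to its left, z up, the work surface at z = 0. Lengths are in m, angles in rad, forces in N, time in s.
With the tool pointing down it reaches from about 0.35 to 0.9 m from the base axis. Payload 8.1 kg.
Tool frame: the origin (TCP) lies at the very end of the fingers, on their centre line; the grasp point (between the pads) lies 19 mm behind it (grasp_offset is the distance from the TCP to the grasp point, in m); z points along the fingers, y is the line along which they close (so a half turn about z gives the same grasp; the last joint's range is limited). The gripper opens to 92 mm and grips with 3 to 60 N. Pads are 19 mm wide; open, the fingers measure 130 mm over their backs; the gripper's body (75 mm by 190 mm) begins 47 mm behind the grasp point.
Start: joints at [1.128, 0.434, 0.025, 1.573, -0.012, 1.134, -0.075], TCP at [0.208, -0.589, 0.227] pointing down, gripper open.
Joint ranges: [-2.62, 2.62], [-0.44, 2.09], [-1.27, 1.32], [0.08, 2.57], [-1.32, 4.46], [0.12, 2], [-2.74, 2.74]. Speed limits (rad/s): [2.22, 2.22, 3.01, 3.01, 3.14, 3.14, 3.14].

## Interface

Orientations are given as a rotation vector (axis times angle).
In Python, from cell import observe, get_image, camera_params, sign_off, silhouettes, grasp_offset gives the robot as it stands. The module is installed in compiled form; this text tells all that it offers.
- The arm moves only by the tool jog_arm, never from a script. Its argument "motion" is a list that holds one entry, the list of rows, each a list of 7 numbers: the shift along the tool's x, y, z in m, then the turn, a rotation vector about the tool's x, y, z in rad, then the closure, from -1 (fully open) to 1 (shut), so that 0 is half open. In form: [[[dx, dy, dz, wx, wy, wz, hand], ...]]. A call has 1 to 10 rows; each row is the pose to reach, as a shift and turn from the pose commanded when the call began, along the tool's axes at that moment; what a row does not reach only later rows make up. A row lasts 1/12 s, in which the tool goes at most 41.7 mm and 7.16 degrees, less where a joint would pass 70% of its speed; a pose out of reach is approached as far as the arm can. A call with a gripper value outside its range is refused whole. The fingers move at their own pace and stop on an object; "force" is the grip in N (left out, the last holds). Time passes only in rows, so rows that repeat a pose let the fingers close. It gives the time, the measured TCP pose, the force, the opening and the grip force at its end, in the units of the state.
- observe(): the state, without advancing time (a new reading comes with each control period).
- get_image(name): name is "scene" or "side" or "wrist"; returns the picture (480x640x3 uint8, red, green, blue); there is no depth.
- camera_params(name): a dict with "vertical_fov" (degrees; the focal length in pixels is half the picture's height over the tangent of half this angle, whatever the lens; pixels are square), "cx", "cy" (the principal point, pixels), "T" (4x4, takes a point from camera to world coordinates). Camera axes: x right, y down, z forward; pixel columns grow to the right and rows downward; lengths in m; the calibration is good to about 2 mm. A picture is of the moment at which its call begins: read the wrist's pose just before it. camera_params takes no time and is no camera call; for the wrist camera it gives the pose at the moment of the call.
- sign_off(): hands the job in; it is judged then, once.
Trained networks look in the newest picture that a camera, given by its name, has taken for a name from the list of things; names that differ only in an ending like _2 or _b are one class to them, and where a whole thing is asked for, a point or a joint stands for the part that bears it (a point fixed in the world has none). Each returns a list of dicts, best first, with "p" (0 to 1); they miss things now and then, are a little off and sometimes report something else, mostly with a low value. They report only what shows in the picture. A call takes as long as a camera call.
- silhouettes(query, camera): "mask" (480x640 bool, what is visible of it) and "pixel" ([column, row] in pixels, amid what is visible of it).
The state is a dict: "clock": time; "joints": joint angles; "dq": joint speeds; "joint_efforts": joint torques, N m; "position": TCP position; "ee_rot": TCP orientation; "force": force on the tool from outside, world axes, zero at the start; "ft_torque": the same for the moment, N m; "width": opening from 0.0 (shut) to 1.0 (fully open); "gripper_force": force on a finger pad.
Only numpy, scipy, OpenCV 4.12 (cv2) and the standard library are available. Lean on these libraries where they do the work, as an engineer would, in place of code of your own. Each camera call takes 0.05 s, during which the arm holds its last target. There are 200 camera calls.

## Working session

There is one attempt and no reset: what is moved stays moved. The work goes in short steps, Python scripts to look and compute and a tool call to move; the robot and the scene stay as the last step left them, time stands still between calls to the robot, and variables do not carry over. Pictures are saved under pics/ and viewed, at most 10 in all, crops included, and the job is handed in when it is done.

Besides the shell and the picture viewer there is one more tool, called after "Call:" as name([rows], argument=value, ...), one row to a line, values as JSON. jog_arm: Moves the arm, as the interface text tells. Its arguments: {"type":"object","properties":{"motion":{"type":"array"},"force":{"type":"number"}},"required":["motion"]}

```bash
mkdir -p pics; cat > h.py <<'E'
import numpy as np, cv2
from cell import *
from scipy.spatial.transform import Rotation as R
def K(c):
    p=camera_params(c); f=240/np.tan(np.radians(p['vertical_fov'])/2)
    return f,p['cx'],p['cy'],np.array(p['T'])
def snap(c,fn=None):
    k=K(c); im=get_image(c)
    if fn: cv2.imwrite('pics/'+fn,im[:,:,::-1])
    return im,k
def ray(k,px):
    f,cx,cy,T=k; d=T[:3,:3]@np.array([(px[0]-cx)/f,(px[1]-cy)/f,1]); return T[:3,3],d/np.linalg.norm(d)
def proj(k,P):
    f,cx,cy,T=k; q=(np.atleast_2d(P)-T[:3,3])@T[:3,:3]; return np.c_[f*q[:,0]/q[:,2]+cx,f*q[:,1]/q[:,2]+cy]
def tri(rs):
    A=0;b=0
    for o,d in rs:
        M=np.eye(3)-np.outer(d,d);A=A+M;b=b+M@o
    return np.linalg.solve(A,b)
E
python3 - <<'E'
from h import *
np.set_printoptions(precision=4,suppress=True)
print(observe(),grasp_offset)
ims={}
for c in ['scene','side']:
    im,k=snap(c,c+'0.png'); print(c,k)
    for q in ['lift','bracket_left','panel','bar_mid','handle_grip','block_centre','beaker_centre','dropper_bottle_centre','timer_centre']:
        for d in silhouettes(q,c)[:2]:
            m=d['mask'];ys,xs=np.nonzero(m)
            print(c,q,round(d['p'],2),np.round(d['pixel']),m.sum(),(xs.min(),xs.max(),ys.min(),ys.max()) if len(xs) else '')
E
```

```text
{'clock': 0.0, 'joints': array([ 1.1284,  0.4352,  0.0249,  1.5741, -0.0116,  1.134 , -0.0751]), 'dq': array([-0.0007, -0.0005,  0.0017, -0.0006, -0.0016, -0.0013, -0.0001]), 'joint_efforts': array([ -0.0004, -66.7853,   0.9848, -31.4457,  -0.0606,   0.043 ,
         0.0002]), 'position': array([ 0.2081, -0.5888,  0.2259]), 'ee_rot': array([-3.0948, -0.5309,  0.0006]), 'force': array([0.2193, 0.4311, 0.2722]), 'ft_torque': array([-0.0494, -0.0238,  0.0179]), 'gripper_force': 0.0, 'width': 1.0061347124454132} 0.0188
scene (np.float64(499.5704552304768), 320.78107722371834, 241.2641502155362, array([[-0.7208, -0.5323,  0.4439,  0.176 ],
       [-0.693 ,  0.5664, -0.446 ,  0.4464],
       [-0.014 , -0.6291, -0.7772,  0.923 ],
       [ 0.    ,  0.    ,  0.    ,  1.    ]]))
scene lift 0.67 [241. 330.] 16434 (np.int64(140), np.int64(323), np.int64(222), np.int64(413))
scene bracket_left 0.9 [241. 325.] 16132 (np.int64(141), np.int64(323), np.int64(223), np.int64(412))
scene panel 0.76 [255. 325.] 10532 (np.int64(186), np.int64(322), np.int64(222), np.int64(404))
scene bar_mid 0.55 [290. 34
[... 1521 characters left out ...]
side bar_mid 0.7 [223. 237.] 1069 (np.int64(170), np.int64(273), np.int64(219), np.int64(254))
side bar_mid 0.28 [418. 394.] 1144 (np.int64(395), np.int64(434), np.int64(372), np.int64(414))
side handle_grip 0.78 [228. 220.] 231 (np.int64(222), np.int64(233), np.int64(209), np.int64(242))
side block_centre 0.84 [245. 131.] 2513 (np.int64(217), np.int64(272), np.int64(104), np.int64(160))
side beaker_centre 0.83 [339. 260.] 667 (np.int64(328), np.int64(352), np.int64(243), np.int64(275))
side dropper_bottle_centre 0.9 [430. 299.] 378 (np.int64(421), np.int64(440), np.int64(284), np.int64(309))
side timer_centre 0.89 [416. 395.] 1099 (np.int64(395), np.int64(434), np.int64(372), np.int64(413))
```

```bash
python3 - <<'E'
import cv2,numpy as np
a=cv2.imread('pics/scene0.png')[200:430,120:480];b=cv2.imread('pics/side0.png')[90:430,140:460]
cv2.imwrite('pics/a.png',cv2.resize(a,None,fx=2.2,fy=2.2,interpolation=3))
cv2.imwrite('pics/b.png',cv2.resize(b[:190,:190],None,fx=3,fy=3,interpolation=3))
E
```

```text
(no output)
```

View pics/a.png

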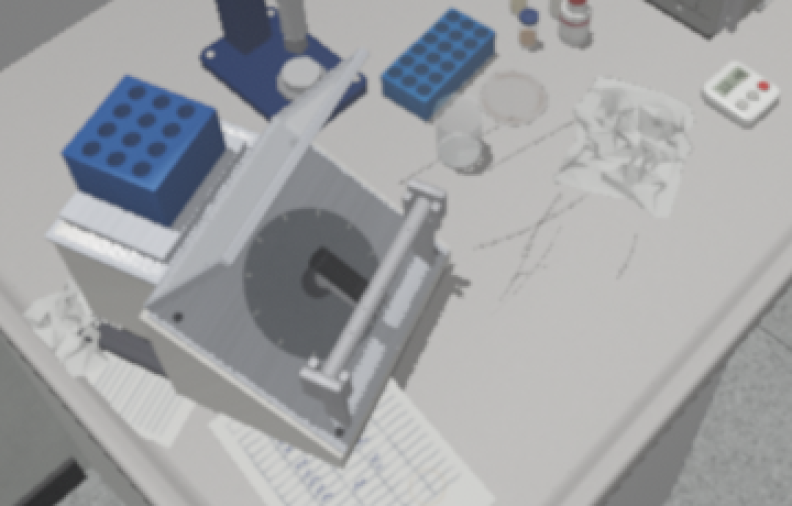

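View pics/b.png

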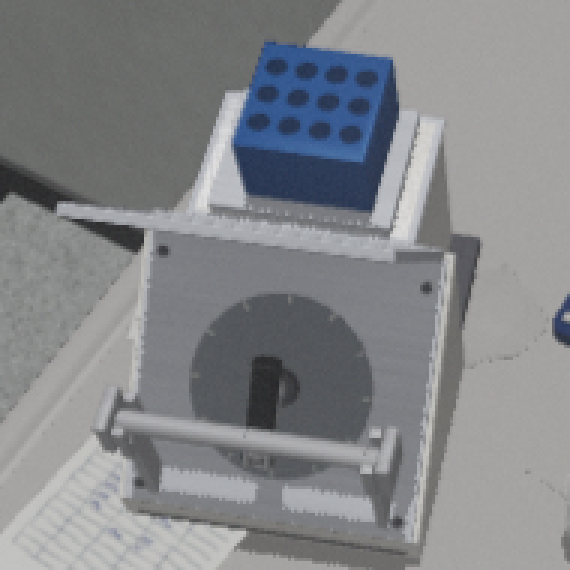

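The lift sits left-ahead. In the scene crop the dial is at about (312,282) and the bar heads at (430,195) and (322,372). In the side crop the dial is at (281,387), the heads at (108,417) and (382,455), and the folded handle points up the slope. I'll fit the lift pose next.

```bash
cat >> h.py <<'E'
from scipy.optimize import least_squares
c35,s35=np.cos(np.radians(35)),np.sin(np.radians(35))
def p2l(P): P=np.atleast_2d(P); return np.c_[P[:,0]*c35-P[:,2]*s35,P[:,1],.085+P[:,0]*s35+P[:,2]*c35]
def l2w(v,P): P=np.atleast_2d(P); c,s=np.cos(v[2]),np.sin(v[2]); return np.c_[v[0]+c*P[:,0]-s*P[:,1],v[1]+s*P[:,0]+c*P[:,1],P[:,2]]
E
python3 - <<'E'
from h import *
np.set_printoptions(precision=4,suppress=True)
ks={c:K(c) for c in['scene','side']}
f=lambda c,x,y:np.array([x/2.2+120,y/2.2+200]) if c=='scene' else np.array([x/3+140,y/3+90])
S={'scene':dict(dial=(312,282),screwsL=None),}
obs=[('scene','dial',312,282),('side','dial',281,387),('scene','bl',322,372),('scene','br',430,195),('side','bl',110,417),('side','br',384,455),
('scene','blk',145,115),('side','blk',313,100)]
pts={'dial':p2l([0,0,.002])[0],'bl':p2l([-.03,.105,.068])[0]+[0,0,.018-.0],'br':p2l([-.03,-.105,.068])[0]+[0,0,.018],'blk':np.array([.145,0,.150+.056])}
r=lambda v:np.concatenate([proj(ks[c],l2w(v,pts[n]))[0]-f(c,x,y) for c,n,x,y in obs])
s=min((least_squares(r,[.55,0,a],loss='soft_l1') for a in np.arange(-3,3,.7)),key=lambda s:s.cost)
print(s.x,r(s.x).reshape(-1,2))
v=s.x
np.save('v.npy',v)
# tri checks
for n,(a,b) in dict(dial=((312,282),(281,387)),bl=((322,372),(110,417)),br=((430,195),(384,455))).items():
    print(n,tri([ray(ks['scene'],f('scene',*a)),ray(ks['side'],f('side',*b))]))
for n,a,b in[('beaker',(327,261),(339,260)),('dropper',(380,207),(430,299)),('timer',(456,244),(416,395))]:
    print(n,tri([ray(ks['scene'],a),ray(ks['side'],b)]))
# overlay
pn=lambda *p:l2w(v,p2l(np.array(p)))
for c,fn in(('scene','a'),('side','b')):
    im=cv2.imread(f'pics/{fn}.png'); 
    def px(P):
        q=proj(ks[c],P); return ((q-[120,200])*2.2 if c=='scene' else (q-[140,90])*3).astype(np.int32)
    scr=pn([.102,.103,0],[.102,.103,.175],[.102,-.103,.175],[.102,-.103,0])
    bar=pn([-.03,.1,.068],[-.03,-.1,.068]); t=np.linspace(0,6.3,40)
    cir=pn(*[[.05*np.cos(u),.05*np.sin(u),.002] for u in t])
    box=l2w(v,[[-.078,.11,0],[-.078,-.11,0],[.2,-.11,0],[.2,.11,0],[-.078,.11,0]])
    hd=pn([-.046,0,.052],[.024,0,.052])
    cubo=l2w(v,[[.145+i*.045,j*.045,.206] for i,j in((1,1),(1,-1),(-1,-1),(-1,1),(1,1))])
    for P,col in((scr,(0,0,255)),(bar,(0,255,0)),(cir,(255,0,0)),(box,(0,255,255)),(hd,(255,0,255)),(cubo,(0,255,0))): cv2.polylines(im,[px(P)],False,col,1)
    cv2.imwrite(f'pics/o{fn}.png',im)
a=cv2.imread('pics/oa.png');b=cv2.imread('pics/ob.png')
cv2.imwrite('pics/o1.png',np.hstack([cv2.resize(a[:,:600],(430,363)),cv2.resize(b,(363,363))]))
E
```

```text
[0.5874 0.1911 0.321 ] [[ 2.5791 -0.8813]
 [ 0.5289 -1.0403]
 [-3.8028  6.833 ]
 [ 2.1323 -7.8657]
 [-6.0806 -6.2841]
 [ 5.9238 -1.7016]
 [ 0.608  11.4224]
 [-0.4037  3.8129]]
dial [0.5886 0.1936 0.0808]
bl [0.4955 0.2565 0.1352]
br [0.555  0.0827 0.1324]
beaker [ 0.6356 -0.0364  0.0265]
dropper [ 0.6504 -0.2423  0.028 ]
timer [ 0.4645 -0.2994 -0.0052]
```

View pics/o1.png

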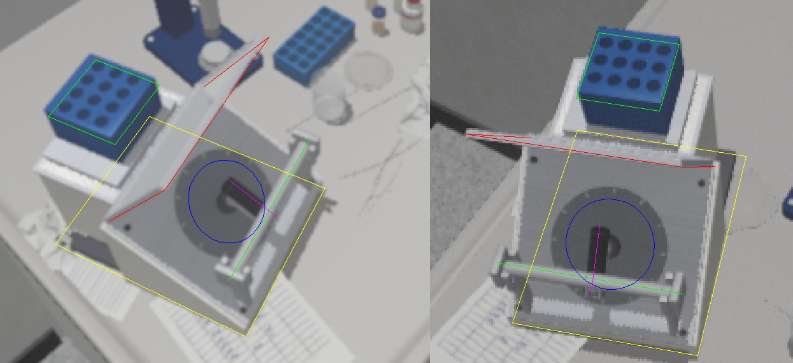

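The overlay agrees to about 5 mm on the panel, screen and bar. I'll refit with the heads at ±95 mm and work out the approach.

```bash
cat >> h.py <<'E'
def panelR(v): # columns = panel axes in world
    a=R.from_euler('z',v[2]).as_matrix(); return a@np.array([[c35,0,-s35],[0,1,0],[s35,0,c35]])
def rel(Pw,Rw,Rk=None,pos=None):
    o=observe() if pos is None else pos; R0=R.from_rotvec(o['ee_rot'])
    d=R0.inv().apply(np.array(Pw)-o['position']); w=(R0.inv()*R.from_matrix(Rw)).as_rotvec(); return np.round(np.r_[d,w],4)
E
python3 - <<'E'
from h import *
np.set_printoptions(precision=4,suppress=True)
ks={c:K(c) for c in['scene','side']}
f=lambda c,x,y:np.array([x/2.2+120,y/2.2+200]) if c=='scene' else np.array([x/3+140,y/3+90])
obs=[('scene','dial',312,282),('side','dial',281,387),('scene','bl',322,372),('scene','br',430,195),('side','bl',110,417),('side','br',384,455),
('scene','blk',145,117),('side','blk',313,102)]
pts={'dial':p2l([0,0,.0])[0],'bl':p2l([-.03,.094,.068])[0]+[0,0,.012],'br':p2l([-.03,-.094,.068])[0]+[0,0,.012],'blk':np.array([.145,0,.150+.056])}
r=lambda v:np.concatenate([proj(ks[c],l2w(v,pts[n]))[0]-f(c,x,y) for c,n,x,y in obs])
s=least_squares(r,np.load('v.npy'),loss='soft_l1');v=s.x
print(v,r(v).reshape(-1,2));np.save('v.npy',v)
P=panelR(v)
z=-P[:,2]
for sg in(1,-1):
    y=sg*P[:,0];x=np.cross(y,z);Rt=np.c_[x,y,z]
    tcp=l2w(v,p2l([-.03,0,.057+.12]))[0]
    print(sg,tcp,rel(tcp,Rt),R.from_matrix(Rt).as_rotvec())
# wrist cam mount
o=observe();T=K('wrist')[3];R0=R.from_rotvec(o['ee_rot']).as_matrix()
print('cam in tool',R0.T@(T[:3,3]-o['position']),R0.T@T[:3,:3])
E
```

```text
[0.587  0.1912 0.3143] [[ 2.2264 -0.5086]
 [ 0.6308 -1.004 ]
 [-0.5341  2.983 ]
 [-0.0322 -1.2422]
 [-0.2885 -4.1127]
 [ 0.2394 -0.833 ]
 [ 0.9978 10.2801]
 [-0.0979  3.3248]]
1 [0.4671 0.1522 0.2128] [ 0.491  -0.6129  0.0139 -0.4828  0.4708 -1.4929] [1.5868 2.1843 0.6887]
-1 [0.4671 0.1522 0.2128] [ 0.491  -0.6129  0.0139  0.4739  0.4861  1.5417] [-2.1082  1.5315 -0.4829]
cam in tool [ 0.0824 -0.0007 -0.1581] [[-0.0014 -0.953  -0.303 ]
 [ 1.     -0.0013 -0.0006]
 [ 0.0002 -0.303   0.953 ]]
```

```bash
python3 - <<'E'
from h import *
v=np.load('v.npy');P=panelR(v);z=-P[:,2];y=P[:,0];Rt=np.c_[np.cross(y,z),y,z]
for p in([-.06,0,.26],[-.03,0,.20]):
    t=l2w(v,p2l(p))[0];print(t,rel(t,Rt).tolist())
E
```

```text
[0.39840668 0.12989336 0.26356495] [0.4189, -0.6147, -0.0369, -0.4828, 0.4708, -1.4929]
[0.45450641 0.14812903 0.23162312] [0.4779, -0.6133, -0.0049, -0.4828, 0.4708, -1.4929]
```

Call:
jog_arm([
  [[0.42, -0.615, -0.037, -0.48, 0.47, -1.49, -1], [0.42, -0.615, -0.037, -0.48, 0.47, -1.49, -1], [0.42, -0.615, -0.037, -0.48, 0.47, -1.49, -1], [0.42, -0.615, -0.037, -0.48, 0.47, -1.49, -1], [0.42, -0.615, -0.037, -0.48, 0.47, -1.49, -1], [0.42, -0.615, -0.037, -0.48, 0.47, -1.49, -1], [0.42, -0.615, -0.037, -0.48, 0.47, -1.49, -1], [0.42, -0.615, -0.037, -0.48, 0.47, -1.49, -1], [0.42, -0.615, -0.037, -0.48, 0.47, -1.49, -1], [0.42, -0.615, -0.037, -0.48, 0.47, -1.49, -1]],
])

```text
clock: 1.83
position: [0.3151, -0.1853, 0.2476]
ee_rot: [2.04, 1.918, 0.564]
force: [1.2, -0.2, 0.1]
width: 0.998
gripper_force: 0.0
```

```bash
cat > g.py <<'E'
import sys
from h import *
v=np.load('v.npy');P=panelR(v);z=-P[:,2];y=P[:,0];Rt=np.c_[np.cross(y,z),y,z]
def st():
    o=observe();q=(R.from_euler('z',-v[2]).as_matrix()@(o['position']-[v[0],v[1],0]))-[0,0,.085]
    M=np.array([[c35,0,-s35],[0,1,0],[s35,0,c35]])
    print('t',o['clock'],'panelpos',np.round(M.T@q,4),'J',np.round(o['joints'],2),'F',np.round(P.T@o['force'],1),'w',round(o['width']*92,1),o['gripper_force'])
if __name__=='__main__':
    st()
    for a in sys.argv[1:]:
        p=eval(a);print(p,rel(l2w(v,p2l(p))[0],Rt).tolist())
E
python3 g.py "[-.06,0,.26]" "[-.03,0,.2]"
```

```text
t 1.8333 panelpos [-0.2139 -0.274   0.3483] J [ 1.13 -0.17 -0.31  2.35 -0.66  0.76  1.2 ] F [ 0.9 -0.6 -0.5] w 91.8 0.0
[-0.06, 0, 0.26] [0.3185, 0.057, 0.0431, -0.1132, 0.1104, -0.3482]
[-0.03, 0, 0.2] [0.3361, 0.0905, 0.0985, -0.1132, 0.1104, -0.3482]
```

Call:
jog_arm([
  [[0.318, 0.057, 0.043, -0.113, 0.11, -0.348, -1], [0.318, 0.057, 0.043, -0.113, 0.11, -0.348, -1], [0.318, 0.057, 0.043, -0.113, 0.11, -0.348, -1], [0.318, 0.057, 0.043, -0.113, 0.11, -0.348, -1], [0.318, 0.057, 0.043, -0.113, 0.11, -0.348, -1], [0.318, 0.057, 0.043, -0.113, 0.11, -0.348, -1], [0.318, 0.057, 0.043, -0.113, 0.11, -0.348, -1], [0.318, 0.057, 0.043, -0.113, 0.11, -0.348, -1], [0.318, 0.057, 0.043, -0.113, 0.11, -0.348, -1], [0.318, 0.057, 0.043, -0.113, 0.11, -0.348, -1]],
])

```text
clock: 2.67
position: [0.3999, 0.1288, 0.2642]
ee_rot: [1.589, 2.185, 0.687]
force: [-1.1, -1.2, -0.9]
width: 1.002
gripper_force: 0.0
```

```bash
python3 g.py "[-.06,0,.26]" "[-.03,0,.2]"; python3 - <<'E'
from h import *
v=np.load('v.npy')
im,k=snap('wrist','w0.png')
for p in([0,0,0],[-.03,.095,.068],[-.03,-.095,.068],[-.03,0,.068],[0.0,0,.052]): print(p,proj(k,l2w(v,p2l(p))))
for d in silhouettes('bar_mid','wrist')[:1]: print(d['p'],d['pixel'],cv2.minAreaRect(np.argwhere(d['mask'])[:,::-1].astype(np.float32)))
E
```

```text
t 2.6667 panelpos [-0.0587 -0.0015  0.2599] J [ 0.93 -0.4  -0.98  2.39 -0.95  0.55  0.93] F [-1.7 -0.8  0. ] w 92.1 0.0
[-0.06, 0, 0.26] [0.0015, -0.0013, -0.0001, -0.0017, 0.0003, -0.0009]
[-0.03, 0, 0.2] [0.0015, 0.0288, 0.0598, -0.0017, 0.0003, -0.0009]
[0, 0, 0] [[365.63852635 194.9350398 ]]
[-0.03, 0.095, 0.068] [[346.6540726  105.99836125]]
[-0.03, -0.095, 0.068] [[342.29413478 295.29742002]]
[-0.03, 0, 0.068] [[344.29847818 208.27317001]]
[0.0, 0, 0.052] [[372.28974099 204.68022021]]
0.94 [344.6, 194.2] ((344.5, 203.5), (209.0, 53.0), 90.0)
```

View pics/w0.png

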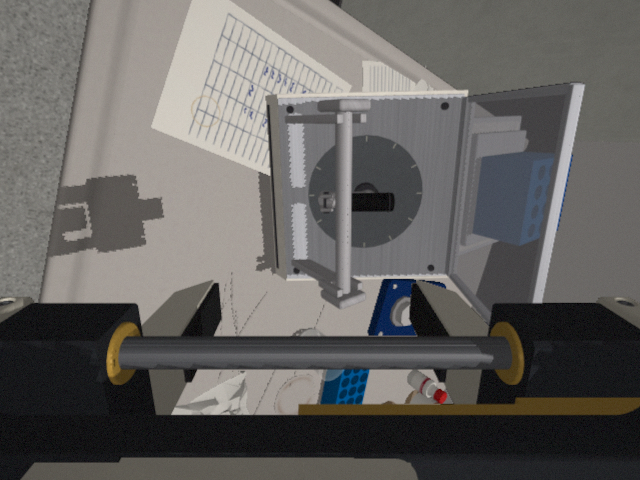

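The wrist view confirms the model. The bar runs from (345,104) to (345,299), the handle lies along row 202 with its hinge at (327,203) and free end at (394,202), and the screen is to the right at column 575. I'm approaching the bar now.

Call:
jog_arm([
  [[0.0015, 0.014, 0.03, 0, 0, 0, 0], [0.0015, 0.0288, 0.06, 0, 0, 0, 0], [0.0015, 0.0288, 0.1, 0, 0, 0, 0], [0.0015, 0.0288, 0.14, 0, 0, 0, 0], [0.0015, 0.0288, 0.17, 0, 0, 0, 0], [0.0015, 0.0288, 0.18, 0, 0, 0, 0], [0.0015, 0.0288, 0.18, 0, 0, 0, 0]],
])

```text
clock: 3.35
position: [0.4357, 0.0856, 0.2079]
ee_rot: [1.643, 2.143, 0.547]
force: [0.1, -1.9, -0.3]
width: 0.542
gripper_force: 0.0
```

```bash
python3 g.py "[-.03,0,.057]"
```

```text
t 3.35 panelpos [-0.0741 -0.0537  0.2019] J [ 0.84 -0.07 -1.15  2.4   0.16  0.23 -0.2 ] F [-0.5 -1.9  0. ] w 49.9 0.0
[-0.03, 0, 0.057] [0.0679, 0.0515, 0.1363, -0.0625, 0.093, -0.0229]
```

Call:
jog_arm([
  [[0.068, 0.0515, 0.03, -0.0625, 0.093, -0.023, 0], [0.068, 0.0515, 0.03, -0.0625, 0.093, -0.023, 0], [0.068, 0.0515, 0.03, -0.0625, 0.093, -0.023, 0], [0.068, 0.0515, 0.03, -0.0625, 0.093, -0.023, 0], [0.068, 0.0515, 0.03, -0.0625, 0.093, -0.023, 0], [0.068, 0.0515, 0.03, -0.0625, 0.093, -0.023, 0]],
])

```text
clock: 3.85
position: [0.4781, 0.1687, 0.2053]
ee_rot: [1.584, 2.186, 0.691]
force: [-0.7, 0.9, 0.3]
width: 0.5
gripper_force: 0.0
```

```bash
python3 g.py "[-.03,0,.16]" "[-.03,0,.057]"
```

```text
t 3.85 panelpos [-0.0215  0.0122  0.1619] J [ 0.39  0.1  -0.94  2.35  1.02  0.23 -1.15] F [-0.2  1.   0.5] w 46.0 0.0
[-0.03, 0, 0.16] [-0.0122, -0.0085, 0.0019, 0.0011, -0.0018, 0.0018]
[-0.03, 0, 0.057] [-0.0124, -0.0086, 0.1049, 0.0011, -0.0018, 0.0018]
```

Call:
jog_arm([
  [[-0.012, -0.0085, 0.0, 0, 0, 0, 0], [-0.012, -0.0085, 0.02, 0, 0, 0, 0], [-0.012, -0.0085, 0.04, 0, 0, 0, 0], [-0.012, -0.0085, 0.055, 0, 0, 0, 0], [-0.012, -0.0085, 0.065, 0, 0, 0, 0], [-0.012, -0.0085, 0.065, 0, 0, 0, 0]],
])

```text
clock: 4.35
position: [0.5106, 0.1648, 0.1448]
ee_rot: [1.585, 2.187, 0.687]
force: [0.4, 0.4, -0.2]
width: 0.499
gripper_force: 0.0
```

```bash
python3 g.py "[-.03,0,.057]"; python3 - <<'E'
from h import *
snap('wrist','w1.png')
E
```

```text
t 4.35 panelpos [-0.0319 -0.0015  0.0953] J [ 0.2   0.28 -0.77  2.38  1.77  0.3  -1.86] F [ 0.3  0.3 -0.5] w 45.9 0.0
[-0.03, 0, 0.057] [0.0015, 0.002, 0.0383, -0.0018, -0.0002, 0.002]
```

View pics/w1.png

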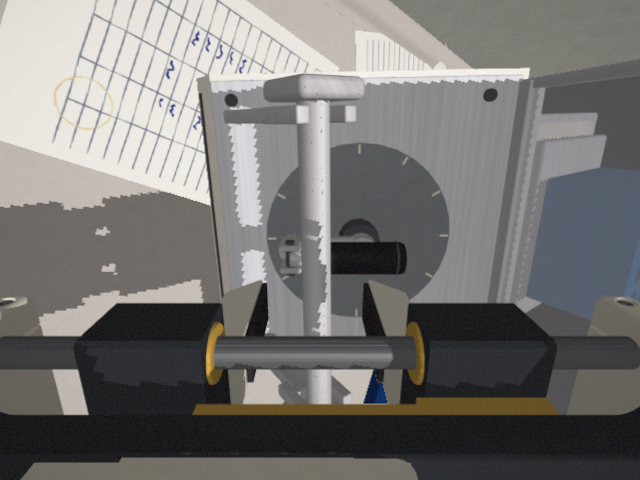

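The bar at column 315 is centred between the fingers (266 and 364). I'm descending and gripping.

Call:
jog_arm([
  [[0.0015, 0.001, 0.012, 0, 0, 0, 0], [0.0015, 0.001, 0.025, 0, 0, 0, 0], [0.0015, 0.001, 0.035, 0, 0, 0, 0], [0.0015, 0.001, 0.038, 0, 0, 0, 0], [0.0015, 0.001, 0.038, 0, 0, 0, 0.5], [0.0015, 0.001, 0.038, 0, 0, 0, 1], [0.0015, 0.001, 0.038, 0, 0, 0, 1], [0.0015, 0.001, 0.038, 0, 0, 0, 1], [0.0015, 0.001, 0.038, 0, 0, 0, 1]],
], force=40)

```text
clock: 5.15
position: [0.5305, 0.1745, 0.1178]
ee_rot: [1.582, 2.186, 0.69]
force: [-0.6, -0.8, -0.5]
width: 0.19
gripper_force: 0.4
```

```bash
python3 g.py; python3 - <<'E'
from h import *
v=np.load('v.npy')
o=observe();R0=R.from_rotvec(o['ee_rot'])
print('up',R0.inv().apply([0,0,1]),'lift -x',R0.inv().apply(R.from_euler('z',v[2]).apply([-1,0,0])))
E
```

```text
t 5.15 panelpos [-0.0294  0.0016  0.0606] J [ 0.2   0.4  -0.81  2.36  1.91  0.41 -1.98] F [-0.9 -0.6  0. ] w 17.4 0.43242786079645157
up [-0.00140012  0.57496426 -0.81817733] lift -x [ 0.00324525 -0.81817121 -0.57496551]
```

Call:
jog_arm([
  [[0, 0, 0, 0, 0, 0, 0.4], [0, 0, 0.0, 0, 0, 0, 0.4], [0, 0, 0.001, 0, 0, 0, 0.4], [0, 0, 0.001, 0, 0, 0, 0.4]],
])

```text
clock: 5.48
position: [0.5313, 0.175, 0.1165]
ee_rot: [1.582, 2.186, 0.69]
force: [-0.2, 0.3, -0.5]
width: 0.303
gripper_force: 0.0
```

```bash
python3 g.py "[-.03,0,.057]"
```

```text
t 5.4833 panelpos [-0.0294  0.0018  0.059 ] J [ 0.2   0.4  -0.81  2.36  1.92  0.41 -1.98] F [-0.4  0.3 -0.3] w 27.8 0.0
[-0.03, 0, 0.057] [-0.0018, -0.0006, 0.002, 0.0014, -0.0012, 0.0032]
```

Call:
jog_arm([
  [[-0.001, -0.0005, 0.002, 0, 0, 0, 0.4], [-0.001, -0.0005, 0.003, 0, 0, 0, 0.4], [-0.001, -0.0005, 0.003, 0, 0, 0, 1], [-0.001, -0.0005, 0.003, 0, 0, 0, 1], [-0.001, -0.0005, 0.003, 0, 0, 0, 1], [-0.001, -0.0005, 0.003, 0, 0, 0, 1]],
], force=50)

```text
clock: 5.98
position: [0.5331, 0.1746, 0.1141]
ee_rot: [1.582, 2.186, 0.691]
force: [1.9, -0.1, -0.7]
width: 0.161
gripper_force: 50.0
```

```bash
python3 g.py "[-.03,0,.057]"
```

```text
t 5.9833 panelpos [-0.0295  0.0009  0.0561] J [ 0.2   0.41 -0.82  2.36  1.93  0.42 -1.99] F [ 1.  -0.6 -1.6] w 14.8 49.977455735206604
[-0.03, 0, 0.057] [-0.0009, -0.0005, -0.0009, 0.002, -0.0012, 0.0033]
```

The bar is gripped. I'm lifting it straight up.

Call:
jog_arm([
  [[0, 0.006, -0.008, 0, 0, 0, 1], [0, 0.012, -0.017, 0, 0, 0, 1], [0, 0.018, -0.026, 0, 0, 0, 1], [0, 0.023, -0.033, 0, 0, 0, 1], [0, 0.023, -0.033, 0, 0, 0, 1]],
])

```text
clock: 6.4
position: [0.5328, 0.1747, 0.1554]
ee_rot: [1.581, 2.185, 0.692]
force: [-0.5, 0.3, -3.2]
width: 0.159
gripper_force: 50.0
```

```bash
python3 g.py; python3 - <<'E'
from h import *
v=np.load('v.npy')
k=K('scene')
for px in[(374,277),(422,298),(410,236),(336,310),(360,330)]:
    o,d=ray(k,px);p=o-d*o[2]/d[2];q=R.from_euler('z',-v[2]).apply(p-[v[0],v[1],0]);print(px,np.round(p,3),'lift',np.round(q,3))
b=np.array([-.63,0,0])
im,kw=snap('side','s1.png')
q=R.from_euler('z',-v[2]).apply(np.array([.6356,-.0364,0])-[v[0],v[1],0]);print('beaker',q)
d=silhouettes('bar_mid','side')[:1]
if d: print(d[0]['p'],d[0]['pixel'],cv2.minAreaRect(np.argwhere(d[0]['mask'])[:,::-1].astype(np.float32)))
o=observe();P=o['position']+R.from_rotvec(o['ee_rot']).apply([0,0,-.011]);print('bar pred',P,proj(kw,P))
E
```

```text
t 6.4 panelpos [-0.006   0.001   0.0901] J [ 0.15  0.28 -0.72  2.32  1.65  0.29 -1.73] F [-2.1  0.4 -2.4] w 14.6 49.955729842185974
(374, 277) [ 0.545 -0.091  0.   ] lift [-0.127 -0.255  0.   ]
(422, 298) [ 0.433 -0.12   0.   ] lift [-0.242 -0.248  0.   ]
(410, 236) [ 0.559 -0.241  0.   ] lift [-0.16  -0.402  0.   ]
(336, 310) [0.548 0.031 0.   ] lift [-0.086 -0.141  0.   ]
(360, 330) [0.48  0.032 0.   ] lift [-0.151 -0.118  0.   ]
beaker [-0.02411119 -0.23147295  0.        ]
0.89 [254.8, 228.7] ((222.3738555908203, 217.32054138183594), (105.00457000732422, 23.9689884185791), 19.35899543762207)
bar pred [0.52632539 0.17219373 0.16278174] [[219.11617328 226.0277541 ]]
```

Bar lifted clear: the force shows its weight and the side camera agrees. I'm carrying it to the free spot in front of the lift, to the right.

Call:
jog_arm([
  [[-0.02, -0.018, -0.012, 0, 0, 0, 1], [-0.045, -0.034, -0.024, 0, 0, 0, 1], [-0.07, -0.05, -0.036, 0, 0, 0, 1], [-0.1, -0.0695, -0.049, 0, 0, 0, 1], [-0.13, -0.0695, -0.049, 0, 0, 0, 1], [-0.14, -0.088, -0.022, 0, 0, 0, 1], [-0.14, -0.1, -0.006, 0, 0, 0, 1], [-0.14, -0.112, 0.011, 0, 0, 0, 1], [-0.14, -0.112, 0.011, 0, 0, 0, 1]],
])

```text
clock: 7.25
position: [0.4923, 0.0139, 0.0748]
ee_rot: [1.599, 2.189, 0.694]
force: [-1.0, 0.3, -2.9]
width: 0.159
gripper_force: 50.0
```

```bash
cat > b.py <<'E'
from g import *
st();o=observe();R0=R.from_rotvec(o['ee_rot']);Pb=o['position']+R0.apply([0,0,-.011])
print('bar lift',np.round(R.from_euler('z',-v[2]).apply(Pb-[v[0],v[1],0]),4),'rot err',R.from_matrix(R0.as_matrix().T@Rt).as_rotvec())
T=R.from_euler('z',v[2]).apply([-.145,-.14,.022])+[v[0],v[1],0]
print(rel(T+Rt@[0,0,.011],Rt).tolist())
E
python3 b.py
```

```text
t 7.25 panelpos [-0.1245 -0.1393  0.0747] J [ 0.88  0.6  -1.12  2.49  2.22  0.44 -1.84] F [-2.4  0.6 -1.9] w 14.6 49.95522379875183
bar lift [-0.1511 -0.1394  0.0838] rot err [-0.00509731 -0.0083105  -0.00779835]
[-0.0014, -0.0301, 0.0543, -0.0051, -0.0083, -0.0078]
```

Call:
jog_arm([
  [[-0.001, -0.01, 0.017, -0.005, -0.008, -0.008, 1], [-0.001, -0.018, 0.033, -0.005, -0.008, -0.008, 1], [-0.001, -0.026, 0.045, -0.005, -0.008, -0.008, 1], [-0.001, -0.027, 0.05, -0.005, -0.008, -0.008, 1], [-0.001, -0.027, 0.05, -0.005, -0.008, -0.008, 1]],
])

```text
clock: 7.67
position: [0.502, 0.0169, 0.0243]
ee_rot: [1.57, 2.185, 0.686]
force: [0.3, 0.1, -2.9]
width: 0.16
gripper_force: 50.0
```

```bash
python3 b.py
```

```text
t 7.6667 panelpos [-0.1452 -0.1395  0.0275] J [ 0.8   0.8  -1.09  2.51  2.34  0.67 -1.89] F [-1.4 -0.  -2.5] w 14.7 49.955867528915405
bar lift [-0.1411 -0.1394  0.0332] rot err [0.00564899 0.00466843 0.01170093]
[-0.0004, -0.0098, 0.0069, 0.0056, 0.0047, 0.0117]
```

Call:
jog_arm([
  [[0, -0.003, 0.0045, 0.005, 0.005, 0.011, 1], [0, -0.006, 0.009, 0.005, 0.005, 0.011, 1], [0, -0.007, 0.0105, 0.005, 0.005, 0.011, 1], [0, -0.007, 0.0105, 0.005, 0.005, 0.011, 1]],
])

```text
clock: 8.0
position: [0.5026, 0.0155, 0.0119]
ee_rot: [1.586, 2.182, 0.688]
force: [0.4, -0.7, -2.3]
width: 0.16
gripper_force: 50.0
```

```bash
python3 b.py
```

```text
t 8.0 panelpos [-0.1522 -0.141   0.0173] J [ 0.79  0.84 -1.08  2.51  2.36  0.7  -1.89] F [-1.1 -0.8 -2. ] w 14.7 49.95653450489044
bar lift [-0.1409 -0.141   0.0209] rot err [0.00169552 0.00241351 0.00026511]
[0.001, -0.0028, -0.0033, 0.0017, 0.0024, 0.0003]
```

Call:
jog_arm([
  [[0, -0.0006, 0.0008, 0, 0, 0, 1], [0, -0.0012, 0.0016, 0, 0, 0, 1], [0, -0.0018, 0.0025, 0, 0, 0, 1], [0, -0.0018, 0.0025, 0, 0, 0, 1]],
])

```text
clock: 8.33
position: [0.5027, 0.0157, 0.0108]
ee_rot: [1.58, 2.18, 0.689]
force: [-17.3, -10.6, 35.9]
width: 0.16
gripper_force: 50.0
```

```bash
python3 b.py
```

```text
t 8.3333 panelpos [-0.1527 -0.1409  0.0163] J [ 0.79  0.85 -1.08  2.52  2.37  0.71 -1.89] F [ 4.4 -4.8 40.8] w 14.8 49.968196749687195
bar lift [-0.1408 -0.1408  0.0198] rot err [0.00535948 0.00398329 0.00381057]
[0.0009, -0.0022, -0.0042, 0.0054, 0.004, 0.0038]
```

The bar is in contact with the bench. I'm easing off, opening slightly and withdrawing along the tool axis.

Call:
jog_arm([
  [[0, 0.0006, -0.001, 0, 0, 0, 1], [0, 0.0006, -0.001, 0, 0, 0, 0.6], [0, 0.0006, -0.003, 0, 0, 0, 0.5], [0, 0.0006, -0.005, 0, 0, 0, 0.4], [0, 0.0006, -0.012, 0, 0, 0, 0.4], [0, 0.0006, -0.03, 0, 0, 0, 0.4], [0, 0.0006, -0.06, 0, 0, 0, 0.4], [0, 0.0006, -0.09, 0, 0, 0, 0.4]],
])

```text
clock: 9.0
position: [0.4525, 0.0011, 0.083]
ee_rot: [1.587, 2.185, 0.69]
force: [-0.4, -1.7, 1.4]
width: 0.302
gripper_force: 0.0
```

```bash
python3 g.py "[-.06,0,.26]"; python3 - <<'E'
from h import *
v=np.load('v.npy')
ks={};px={}
for c in('scene','side'):
    im,k=snap(c,c+'2.png'); d=silhouettes('bar_mid',c)
    for e in d[:2]:
        r=cv2.minAreaRect(np.argwhere(e['mask'])[:,::-1].astype(np.float32)); print(c,e['p'],e['pixel'],r)
    B=R.from_euler('z',v[2]).apply([[-.141,-.14+t,.018] for t in(-.1,0,.1)])+[v[0],v[1],0];print(proj(k,B))
a=cv2.imread('pics/scene2.png')[200:430,180:460];b=cv2.imread('pics/side2.png')[120:350,150:400]
cv2.imwrite('pics/c2.png',cv2.resize(np.hstack([a,b]),None,fx=1.5,fy=1.5,interpolation=3))
E
```

```text
t 9.0 panelpos [-0.154  -0.1392  0.1054] J [ 1.    0.57 -1.2   2.57  2.27  0.44 -1.87] F [ 0.  -1.4  1.6] w 27.8 0.0
[-0.06, 0, 0.26] [0.1393, 0.0941, -0.1545, 0.0004, -0.0009, -0.0]
scene 0.57 [356.8, 326.8] ((356.7569580078125, 320.3558654785156), (20.34640884399414, 84.23162841796875), 24.325576782226562)
[[377.78852239 279.59435285]
 [359.88126044 315.50808374]
 [339.92648041 355.52819411]]
side 0.95 [305.5, 306.1] ((285.61834716796875, 305.34149169921875), (97.59278106689453, 19.407968521118164), 10.19150161743164)
side 0.49 [339.5, 258.1] ((339.5, 258.5), (33.0, 23.0), 90.0)
[[333.47667239 311.66374839]
 [286.17074873 302.91073807]
 [239.71739144 294.31547801]]
```

View pics/c2.png

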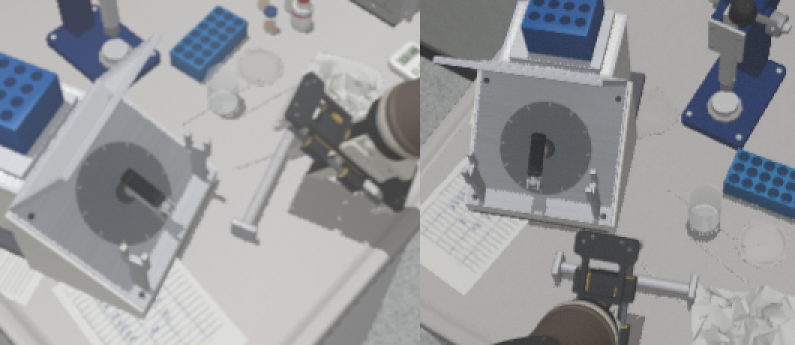

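The bar lies flat on the bench in front of the lift, and the brackets are empty. Next I go above the crank and turn the tool 90° so the fingers close across the folded handle.

```bash
sed -i 's/^def st/Rt2=np.c_[-P[:,0],P[:,1],-P[:,2]]\ndef st/' g.py; cat > g2.py <<'E'
from g import *
st()
for a in sys.argv[1:]:
    p=eval(a);print(p,rel(l2w(v,p2l(p))[0],Rt2).tolist())
E
python3 g2.py "[-.05,0,.2]"
```

```text
t 9.2 panelpos [-0.1531 -0.1419  0.1055] J [ 1.    0.57 -1.2   2.57  2.27  0.44 -1.87] F [ 0.2  0.5 -0.3] w 27.9 0.0
[-0.05, 0, 0.2] [0.1413, 0.1035, -0.095, -0.0022, 0.0065, -1.57]
```

Call:
jog_arm([
  [[0.0, 0.0, -0.04, 0, 0, 0, 0], [0.03, 0.025, -0.075, 0, 0, 0, 0], [0.06, 0.05, -0.095, 0, 0, -0.1, 0], [0.09, 0.075, -0.095, 0, 0, -0.2, 0], [0.12, 0.095, -0.095, 0, 0, -0.3, 0], [0.141, 0.1, -0.095, 0, 0, -0.42, 0], [0.141, 0.1, -0.095, 0, 0, -0.54, 0], [0.141, 0.1, -0.095, 0, 0, -0.66, 0], [0.141, 0.1, -0.095, 0, 0, -0.78, 0]],
])

```text
clock: 9.95
position: [0.4424, 0.0941, 0.1824]
ee_rot: [1.207, 2.346, 0.557]
force: [-0.3, -0.3, -0.1]
width: 0.496
gripper_force: 0.0
```

```bash
python3 g2.py "[-.05,0,.2]"
```

```text
t 9.95 panelpos [-0.0813 -0.0476  0.1759] J [ 0.92  0.08 -1.27  2.47  1.25  0.12 -0.91] F [-0.4 -0.2  0.1] w 45.7 0.0
[-0.05, 0, 0.2] [0.0349, 0.0442, -0.0256, -0.0276, 0.0146, -1.2554]
```

Call:
jog_arm([
  [[0.02, 0.02, -0.01, 0, 0, 0, 0], [0.06, 0.04, 0.0, 0, 0, -0.05, 0], [0.07, 0.06, 0.0, 0, 0, -0.1, 0], [0.07, 0.065, 0.0, -0.02, 0.014, -0.2, 0], [0.07, 0.065, 0.0, -0.02, 0.014, -0.32, 0], [0.07, 0.065, 0.0, -0.02, 0.014, -0.44, 0], [0.07, 0.065, 0.0, -0.02, 0.014, -0.56, 0], [0.07, 0.065, 0.0, -0.02, 0.014, -0.68, 0]],
])

```text
clock: 10.62
position: [0.4481, 0.1865, 0.2023]
ee_rot: [0.331, 2.543, 0.34]
force: [-0.3, -0.2, -0.9]
width: 0.497
gripper_force: 0.0
```

```bash
python3 g2.py "[-.05,0,.2]" "[-.02,0,.17]"
```

```text
t 10.6167 panelpos [-0.0421  0.0385  0.1727] J [ 0.58  0.11 -1.25  2.38  1.18  0.32 -0.39] F [-0.8 -0.1 -0.5] w 45.7 0.0
[-0.05, 0, 0.2] [-0.0143, -0.0368, -0.0271, -0.0059, 0.0033, -0.5711]
[-0.02, 0, 0.17] [-0.0394, -0.0204, 0.003, -0.0059, 0.0033, -0.5711]
```

Call:
jog_arm([
  [[-0.02, -0.01, 0.002, 0, 0, -0.1, 0], [-0.039, -0.02, 0.003, 0, 0, -0.2, 0], [-0.039, -0.02, 0.003, 0, 0, -0.32, 0], [-0.039, -0.02, 0.003, 0, 0, -0.44, 0], [-0.039, -0.02, 0.003, -0.006, 0.003, -0.571, 0], [-0.039, -0.02, 0.003, -0.006, 0.003, -0.571, 0], [-0.039, -0.02, 0.003, -0.006, 0.003, -0.571, 0]],
])

```text
clock: 11.2
position: [0.4784, 0.1556, 0.2127]
ee_rot: [-0.391, 2.505, 0.126]
force: [0.4, -0.4, -0.5]
width: 0.498
gripper_force: 0.0
```

```bash
python3 g2.py "[.01,0,.1]" "[.01,0,.03]"; python3 - <<'E'
from h import *
v=np.load('v.npy')
im,k=snap('wrist','w3.png')
for p in([0,0,0],[-.046,0,.042],[.024,0,.042],[0.024,0,.052]): print(p,proj(k,l2w(v,p2l(p))))
for d in silhouettes('handle_grip','wrist')[:2]: print(d['p'],d['pixel'],cv2.minAreaRect(np.argwhere(d['mask'])[:,::-1].astype(np.float32)))
E
```

```text
t 11.2 panelpos [-0.0203 -0.0003  0.1702] J [ 0.73  0.13 -1.25  2.34  0.99  0.27  0.5 ] F [-0.1 -0.5 -0.5] w 45.8 0.0
[0.01, 0, 0.1] [-0.0302, 0.0004, 0.0702, -0.0004, 0.0006, -0.0046]
[0.01, 0, 0.03] [-0.0302, 0.0005, 0.1402, -0.0004, 0.0006, -0.0046]
[0, 0, 0] [[314.84855895 235.36815315]]
[-0.046, 0, 0.042] [[314.45991815 196.10736694]]
[0.024, 0, 0.042] [[314.96459891 276.70530091]]
[0.024, 0, 0.052] [[314.95649958 281.60278495]]
0.81 [316.3, 239.4] ((316.5, 238.0), (84.0, 25.0), 90.0)
```

View pics/w3.png

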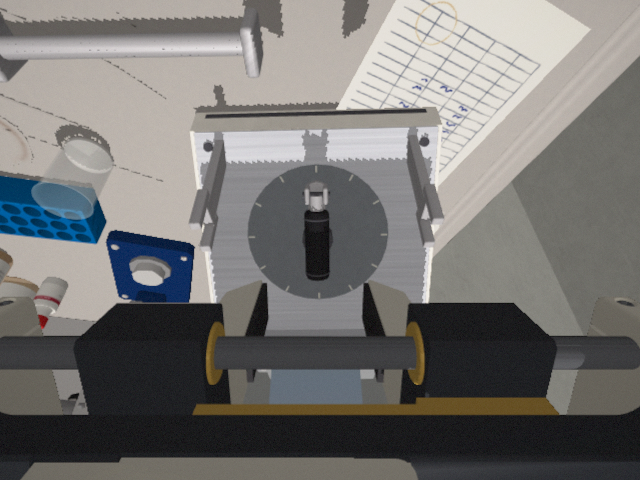

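The handle is in clear view: hinge at (316,190), free end at (317,279), almost exactly where the model puts it. I'm descending over it.

Call:
jog_arm([
  [[-0.01, 0.001, 0.02, 0, 0, 0, 0], [-0.02, 0.0015, 0.045, 0, 0, 0, 0], [-0.03, 0.002, 0.07, 0, 0, 0, 0], [-0.03, 0.002, 0.09, 0, 0, 0, 0], [-0.03, 0.002, 0.105, 0, 0, 0, 0], [-0.03, 0.002, 0.115, 0, 0, 0, 0], [-0.03, 0.002, 0.115, 0, 0, 0, 0]],
])

```text
clock: 11.88
position: [0.5644, 0.1857, 0.1343]
ee_rot: [-0.386, 2.507, 0.128]
force: [0.3, -0.1, 0.5]
width: 0.497
gripper_force: 0.0
```

```bash
python3 g2.py "[.01,0.001,.03]"
```

```text
t 11.8833 panelpos [0.0093 0.0018 0.0537] J [ 0.28  0.44 -0.92  2.26  1.69  0.44 -0.16] F [ 0.5 -0.2  0.3] w 45.7 0.0
[0.01, 0.001, 0.03] [-0.0007, -0.0007, 0.0237, -0.0007, -0.0005, -0.0089]
```

Call:
jog_arm([
  [[0, 0, 0.01, 0, 0, 0, 0], [0, 0, 0.02, 0, 0, 0, 0], [0, 0, 0.024, 0, 0, 0, 0], [0, 0, 0.024, 0, 0, 0, 0.3], [0, 0, 0.024, 0, 0, 0, 0.8], [0, 0, 0.024, 0, 0, 0, 1], [0, 0, 0.024, 0, 0, 0, 1], [0, 0, 0.024, 0, 0, 0, 1]],
], force=20)

```text
clock: 12.55
position: [0.5775, 0.1894, 0.1179]
ee_rot: [-0.388, 2.502, 0.126]
force: [-0.7, 1.4, 0.4]
width: 0.213
gripper_force: 20.0
```

```bash
cat > arc.py <<'E'
from g import *
st()
# current grip angle; relative rows for swing (tool: x=-px, z=-pz), grip pt = tcp+dz
r,d=float(sys.argv[1]),float(sys.argv[2])
h0=np.array([-.046,.042])
for t in np.arange(0,1.7,.15): print(round(t,2),'shift x,z tool:',np.round([r-r*np.cos(t),-r*np.sin(t)],4))
E
python3 arc.py .056 0
```

```text
t 12.55 panelpos [0.0111 0.0012 0.0324] J [ 0.26  0.5  -0.91  2.25  1.78  0.49 -0.22] F [0.1 1.6 0.5] w 19.6 19.99624729156494
0.0 shift x,z tool: [ 0. -0.]
0.15 shift x,z tool: [ 0.0006 -0.0084]
0.3 shift x,z tool: [ 0.0025 -0.0165]
0.45 shift x,z tool: [ 0.0056 -0.0244]
0.6 shift x,z tool: [ 0.0098 -0.0316]
0.75 shift x,z tool: [ 0.015  -0.0382]
0.9 shift x,z tool: [ 0.0212 -0.0439]
1.05 shift x,z tool: [ 0.0281 -0.0486]
1.2 shift x,z tool: [ 0.0357 -0.0522]
1.35 shift x,z tool: [ 0.0437 -0.0546]
1.5 shift x,z tool: [ 0.052  -0.0559]
1.65 shift x,z tool: [ 0.0604 -0.0558]
```

Call:
jog_arm([
  [[0.0003, 0, -0.0042, 0, 0, 0, 1], [0.0006, 0, -0.0084, 0, 0, 0, 1], [0.0014, 0, -0.0125, 0, 0, 0, 1], [0.0025, 0, -0.0166, 0, 0, 0, 1], [0.0056, 0, -0.0246, 0, 0, 0, 1], [0.0098, 0, -0.032, 0, 0, 0, 1], [0.015, 0, -0.0385, 0, 0, 0, 1], [0.015, 0, -0.0385, 0, 0, 0, 1]],
])

```text
clock: 13.22
position: [0.5439, 0.1779, 0.141]
ee_rot: [-0.387, 2.502, 0.123]
force: [-0.1, 0.9, 0.6]
width: 0.211
gripper_force: 20.0
```

```bash
python3 g2.py
```

```text
t 13.2167 panelpos [-0.0048  0.0007  0.0717] J [ 0.3   0.4  -0.94  2.31  1.7   0.43 -0.19] F [0.5 0.9 0.4] w 19.4 20.000497698783875
```

Call:
jog_arm([
  [[0.003, 0, -0.003, 0, 0, 0, 1], [0.006, 0, -0.006, 0, 0, 0, 1], [0.013, 0, -0.0105, 0, 0, 0, 1], [0.0205, 0, -0.0142, 0, 0, 0, 1], [0.029, 0, -0.0167, 0, 0, 0, 1], [0.037, 0, -0.018, 0, 0, 0, 1], [0.043, 0, -0.0182, 0, 0, 0, 1], [0.045, 0, -0.018, 0, 0, 0, 1]],
])

```text
clock: 13.88
position: [0.501, 0.164, 0.1303]
ee_rot: [-0.386, 2.499, 0.123]
force: [-3.1, -5.0, 19.4]
width: 0.208
gripper_force: 19.9
```

```bash
python3 g2.py; python3 - <<'E'
from h import *
v=np.load('v.npy')
im,k=snap('side','s4.png');im2,k2=snap('scene','s4b.png')
for kk in(k,k2): print(proj(kk,l2w(v,p2l([[-.046,0,.042],[-.046,0,.112]]))))
a=cv2.imread('pics/s4.png')[150:310,150:330];b=cv2.imread('pics/s4b.png')[230:410,190:370]
cv2.imwrite('pics/d.png',np.hstack([cv2.resize(a,(395,350),interpolation=3),cv2.resize(b,(350,350),interpolation=3)]))
E
```

```text
t 13.8833 panelpos [-0.0479  0.0007  0.0888] J [ 0.35  0.38 -1.    2.41  1.85  0.46 -0.37] F [ 7.4 -3.8 18.4] w 19.1 19.944770336151123
[[225.71039961 241.8178786 ]
 [215.03609915 246.48472809]]
[[292.57921668 338.2322499 ]
 [311.09467957 331.37405124]]
```

View pics/d.png

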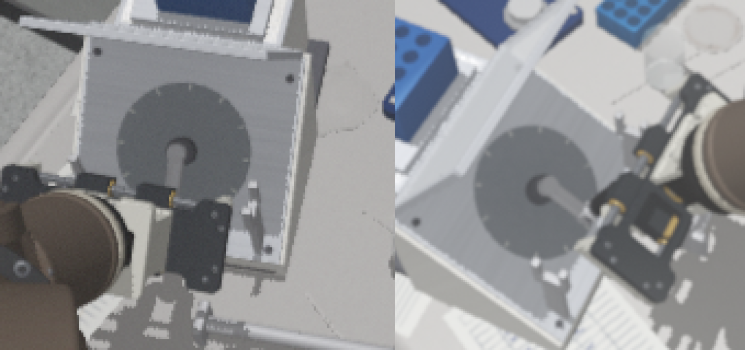

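The handle now stands out of the panel; the side and scene crops show the bare arm. I'm regripping about 20 mm deeper on the upright handle for cranking.

Call:
jog_arm([
  [[-0.001, 0, -0.001, 0, 0, 0, 0.3], [-0.002, 0, -0.001, 0, 0, 0, 0.2], [-0.002, 0, 0.004, 0, 0, 0, 0.2], [-0.002, 0, 0.012, 0, 0, 0, 0.2], [-0.002, 0, 0.02, 0, 0, 0, 0.2], [-0.002, 0, 0.02, 0, 0, 0, 0.2]],
])

```text
clock: 14.48
position: [0.5125, 0.1684, 0.1123]
ee_rot: [-0.386, 2.505, 0.126]
force: [-0.0, 0.5, -0.1]
width: 0.399
gripper_force: 0.0
```

```bash
python3 g2.py "[-.046,0.001,.068]"
```

```text
t 14.4833 panelpos [-0.0481  0.0014  0.0671] J [ 0.33  0.45 -1.    2.4   1.9   0.51 -0.4 ] F [ 0.   0.4 -0.2] w 36.7 0.0
[-0.046, 0.001, 0.068] [-0.0021, -0.0004, -0.0009, -0.0018, 0.0012, -0.0075]
```

Call:
jog_arm([
  [[-0.002, 0, -0.001, 0, 0, 0, 0.6], [-0.002, 0, -0.001, 0, 0, 0, 1], [-0.002, 0, -0.001, 0, 0, 0, 1], [-0.002, 0, -0.001, 0, 0, 0, 1], [-0.002, 0.003, -0.001, 0, 0, 0, 1], [-0.0025, 0.007, -0.001, 0, 0, 0, 1], [-0.0035, 0.0115, -0.001, 0, 0, 0, 1], [-0.005, 0.016, -0.001, 0, 0, 0, 1], [-0.0067, 0.02, -0.001, 0, 0, 0, 1]],
], force=40)

```text
clock: 15.23
position: [0.5106, 0.1867, 0.118]
ee_rot: [-0.384, 2.504, 0.12]
force: [-8.7, -12.5, 9.6]
width: 0.208
gripper_force: 40.1
```

```bash
cat > cr.py <<'E'
from g import *
st();o=observe();q=(R.from_euler('z',-v[2]).as_matrix()@(o['position']-[v[0],v[1],0]))-[0,0,.085]
p=np.array([[c35,0,-s35],[0,1,0],[s35,0,c35]]).T@q
print('phi',np.arctan2(p[1],-p[0]),'r',np.hypot(p[0],p[1]),'roterr',np.round(rel(o['position'],Rt2)[3:],3))
f0=float(sys.argv[1]) if len(sys.argv)>1 else np.arctan2(p[1],-p[0])
for d in np.arange(.1,1.05,.1):
    f=f0+d; print(round(f,2),np.round([46*(-np.cos(f0)+np.cos(f)),46*(np.sin(f)-np.sin(f0))],1))
E
python3 cr.py
```

```text
t 15.2333 panelpos [-0.0417  0.0193  0.0696] J [ 0.27  0.44 -1.    2.38  1.84  0.53 -0.39] F [-4.5 -9.2 14.8] w 19.1 40.140355825424194
phi 0.4342440643534962 r 0.04597865546863911 roterr [-0.007  0.002 -0.008]
0.53 [-2.1  4.1]
0.63 [-4.7  7.9]
0.73 [-7.6 11.5]
0.83 [-10.8  14.7]
0.93 [-14.4  17.6]
1.03 [-18.2  20.2]
1.13 [-22.3  22.3]
1.23 [-26.5  24.1]
1.33 [-31.   25.4]
1.43 [-35.5  26.2]
```

Call:
jog_arm([
  [[-0.0021, 0.0041, -0.001, 0, 0, 0, 1], [-0.0047, 0.0079, -0.001, 0, 0, 0, 1], [-0.0076, 0.0115, -0.001, 0, 0, 0, 1], [-0.0108, 0.0147, -0.001, 0, 0, 0, 1], [-0.0144, 0.0176, -0.001, 0, 0, 0, 1], [-0.0182, 0.0202, -0.001, 0, 0, 0, 1], [-0.0223, 0.0223, -0.001, 0, 0, 0, 1], [-0.0265, 0.0241, -0.001, 0, 0, 0, 1]],
])

```text
clock: 15.9
position: [0.5221, 0.2182, 0.1338]
ee_rot: [-0.389, 2.505, 0.125]
force: [-5.9, -3.0, 1.8]
width: 0.209
gripper_force: 40.0
```

```bash
python3 cr.py
```

```text
t 15.9 panelpos [-0.0157  0.0457  0.0706] J [ 0.21  0.43 -0.98  2.32  1.7   0.53 -0.29] F [-4.3 -1.   5.2] w 19.3 39.997655153274536
phi 1.2399736861188573 r 0.04833349306799675 roterr [-0.002  0.    -0.006]
1.34 [-4.4  1.3]
1.44 [-8.9  2.1]
1.54 [-13.5   2.5]
1.64 [-18.1   2.4]
1.74 [-22.7   1.8]
1.84 [-27.2   0.8]
1.94 [-31.5  -0.6]
2.04 [-35.7  -2.5]
2.14 [-39.7  -4.8]
2.24 [-43.5  -7.4]
```

Call:
jog_arm([
  [[-0.0044, 0.001, 0, 0, 0, 0, 1], [-0.0089, 0.0015, 0, 0, 0, 0, 1], [-0.0135, 0.002, 0, 0, 0, 0, 1], [-0.0181, 0.0019, 0, 0, 0, 0, 1], [-0.0227, 0.0013, 0, 0, 0, 0, 1], [-0.0272, 0.0003, 0, 0, 0, 0, 1], [-0.0315, -0.001, 0, 0, 0, 0, 1], [-0.0357, -0.003, 0, 0, 0, 0, 1], [-0.0397, -0.0053, 0, 0, 0, 0, 1]],
])

```text
clock: 16.65
position: [0.5546, 0.2215, 0.1559]
ee_rot: [-0.387, 2.506, 0.123]
force: [-7.8, -6.1, -2.4]
width: 0.214
gripper_force: 40.0
```

```bash
python3 cr.py
```

```text
t 16.65 panelpos [0.0231 0.0388 0.0704] J [ 0.22  0.41 -0.96  2.23  1.54  0.49 -0.08] F [-9.  -3.4  3.4] w 19.7 39.99294340610504
phi 2.1079836484699763 r 0.04519957273279443 roterr [-0.004 -0.001 -0.006]
2.21 [-3.8 -2.5]
2.31 [-7.4 -5.5]
2.41 [-10.6  -8.7]
2.51 [-13.5 -12.3]
2.61 [-16.1 -16.1]
2.71 [-18.2 -20.2]
2.81 [-19.9 -24.5]
2.91 [-21.2 -28.9]
3.01 [-22.1 -33.4]
3.11 [-22.4 -38. ]
```

Call:
jog_arm([
  [[-0.0038, -0.0025, 0, 0, 0, 0, 1], [-0.0074, -0.0055, 0, 0, 0, 0, 1], [-0.0106, -0.0087, 0, 0, 0, 0, 1], [-0.0135, -0.0123, 0, 0, 0, 0, 1], [-0.0161, -0.0161, 0, 0, 0, 0, 1], [-0.0182, -0.0202, 0, 0, 0, 0, 1], [-0.0199, -0.0235, 0, 0, 0, 0, 1], [-0.0199, -0.0235, 0, 0, 0, 0, 1]],
])

```text
clock: 17.32
position: [0.5754, 0.2037, 0.1656]
ee_rot: [-0.388, 2.51, 0.124]
force: [-9.3, -4.4, -6.8]
width: 0.208
gripper_force: 40.0
```

```bash
python3 cr.py
```

```text
t 17.3167 panelpos [0.0404 0.0154 0.0701] J [ 0.28  0.41 -0.95  2.19  1.45  0.45  0.06] F [-12.2  -1.3   0.3] w 19.1 39.989590644836426
phi 2.776985090634938 r 0.043243081303359944 roterr [-0.003 -0.004 -0.006]
2.88 [-1.4 -4.4]
2.98 [-2.4 -8.9]
3.08 [ -2.9 -13.4]
3.18 [ -3. -18.]
3.28 [ -2.6 -22.6]
3.38 [ -1.8 -27.1]
3.48 [ -0.5 -31.5]
3.58 [  1.3 -35.8]
3.68 [  3.4 -39.9]
3.78 [  6.  -43.7]
```

Call:
jog_arm([
  [[0.0005, -0.0015, 0, 0, 0, 0, 1], [0.0005, -0.003, 0, 0, 0, 0, 1], [0.0005, -0.0045, 0, 0, 0, 0, 1], [0.0005, -0.0045, 0, 0, 0, 0, 1]],
])

```text
clock: 17.65
position: [0.5755, 0.203, 0.1657]
ee_rot: [-0.394, 2.508, 0.131]
force: [-6.8, 5.7, -13.1]
width: 0.215
gripper_force: 40.0
```

```bash
python3 cr.py|head -2
```

```text
t 17.65 panelpos [0.0403 0.0148 0.0703] J [ 0.29  0.41 -0.95  2.19  1.45  0.44  0.07] F [-11.4   7.5  -8. ] w 19.8 39.981865882873535
phi 2.789179203252227 r 0.04297504926540715 roterr [ 0.004 -0.003 -0.004]
```

Call:
jog_arm([
  [[0.0005, -0.0015, 0, 0, 0, 0, 1], [0.0005, -0.003, 0, 0, 0, 0, 1], [0.0005, -0.003, 0, 0, 0, 0, 1]],
])

```text
clock: 17.9
position: [0.5754, 0.2027, 0.1658]
ee_rot: [-0.398, 2.507, 0.136]
force: [-5.5, 12.8, -16.1]
width: 0.212
gripper_force: 40.0
```

```bash
python3 cr.py|head -2
```

```text
t 17.9 panelpos [0.0402 0.0145 0.0704] J [ 0.29  0.41 -0.95  2.19  1.45  0.43  0.08] F [-10.3  13.9 -12.5] w 19.5 39.975950717926025
phi 2.7958380870145834 r 0.0427461096507344 roterr [ 0.008 -0.002 -0.002]
```

Firm stop felt: 14 N with no further motion. I'm easing off, opening and withdrawing along the panel normal.

Call:
jog_arm([
  [[0.001, 0.003, 0, 0, 0, 0, 1], [0.001, 0.004, 0, 0, 0, 0, 0.4], [0.001, 0.004, 0, 0, 0, 0, 0.1], [0.001, 0.004, -0.002, 0, 0, 0, 0.1], [0.001, 0.004, -0.015, 0, 0, 0, 0.1], [0.001, 0.004, -0.035, 0, 0, 0, 0.1], [0.001, 0.004, -0.06, 0, 0, 0, 0.1], [0.003, 0.004, -0.085, 0, 0, 0, 0.1], [0.006, 0.004, -0.11, 0, 0, 0, 0.1], [0.01, 0.004, -0.12, 0, 0, 0, 0.1]],
])

```text
clock: 18.73
position: [0.5064, 0.1789, 0.2619]
ee_rot: [-0.387, 2.501, 0.124]
force: [-0.3, -0.7, 0.6]
width: 0.449
gripper_force: 0.0
```

```bash
python3 g2.py; python3 - <<'E'
from h import *
v=np.load('v.npy')
im,k=snap('wrist','w5.png');snap('side','s5.png')
for f in(2.75,2.8,2.85,2.9): print(f,proj(k,l2w(v,p2l([[-.046*np.cos(f),.046*np.sin(f),z] for z in(.042,.112)]))).round(1).tolist())
b=cv2.imread('pics/s5.png')[80:400,140:460];a=cv2.imread('pics/w5.png')
cv2.imwrite('pics/e.png',np.hstack([cv2.resize(a,(440,330)),cv2.resize(b,(330,330),interpolation=3)]))
E
```

```text
t 18.7333 panelpos [0.0356 0.0132 0.1911] J [ 0.72  0.09 -1.25  2.2   0.59  0.35  0.88] F [-0.1 -0.6  0.8] w 41.3 0.0
2.75 [[319.9, 227.4], [320.8, 255.6]]
2.8 [[317.4, 228.3], [317.7, 256.8]]
2.85 [[314.9, 229.1], [314.6, 257.7]]
2.9 [[312.4, 229.7], [311.4, 258.6]]
```

View pics/e.png

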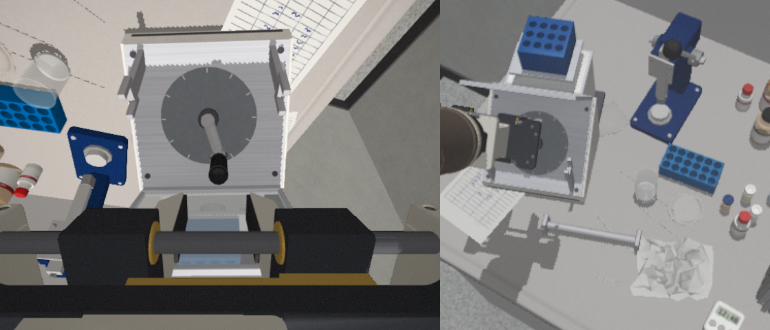

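The block still stands on the raised platform. The handle stands out at the crank's stop, its cap at about (319,254) in the wrist picture. The bar lies on the bench and the bystanders are unmoved, so I'm handing in.

```bash
python3 -c "
from cell import *
print(sign_off())"
```

```text
the job is handed in; nothing more can be done
None
```

I handed the job in after about 19 s on the robot's clock: the locking bar lies on the worktop in front of the lift, the handle stands upright, and the crank is at its felt stop with the well block still standing on the raised platform. I let go of the handle and left the other things on the bench alone; the sign-off returned no verdict.

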